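# Set containers on their pads and shim the jar to the height post

### The arm

A 6-joint arm with a two-finger parallel gripper is mounted at the origin on a cart in front of the work surface, level with it; the furniture and walls round the work are solid. World frame = base frame: x ahead of the robot, y to its left, z up, the work surface at z = 0. Lengths are in m, angles in rad, forces in N, time in s.
With the tool pointing down it reaches from about 0.325 to 0.85 m from the base axis. Payload 15.5 kg.
Tool frame: the origin (TCP) lies at the very end of the fingers, on their centre line; the grasp point (between the pads) lies 19 mm behind it; z points along the fingers, y is the direction in which the jaws open and shut (so a half turn about z gives the same grasp; the last joint's range is limited). The gripper opens to 91 mm and grips with 3 to 60 N. Pads are 32 mm wide; open, the fingers measure 118 mm over their backs; the gripper's body (76 mm by 178 mm) begins 60 mm behind the grasp point.
Start: joints at [-1.429, 0.494, 1.345, -0, 1.302, -0.096], TCP at [0.147, -0.607, 0.214] pointing down, gripper open.
Joint ranges: [-2.91, 2.91], [-0.82, 2.16], [0.22, 2.67], [-1.22, 4.37], [0.12, 2.79], [-3.08, 3.08]. Speed limits (rad/s): [1.89, 1.89, 2.57, 3.01, 3.01, 3.01].

### API

Orientations are given as a rotation vector (axis times angle).
In Python, from rig import * gives the robot as it stands.
- The arm moves only by the tool step_arm, never from a script. Its argument "plan" is a list of rows, each an object with "travel": the shift along the world's x, y, z in mm, a list of three; "roll": the turn about the world's z in rad; "hand": the gripper command: -1 is shut, 1 is fully open, values between are in proportion. In form: [{"travel": [dx, dy, dz], "roll": roll, "hand": hand}, ...]. A call has 1 to 12 rows; each row shifts and turns the commanded pose from where the row before left it; what a row does not reach is not made up. A row lasts 1/8 s, in which the tool goes at most 62.5 mm and 10.7 degrees, less where a joint would pass 70% of its speed; a pose out of reach is approached as far as the arm can. A call is refused whole if a number of a shift passes 62.5 or a number of a turn 0.188, either way. A call with a gripper value outside its range is refused whole. The fingers move at their own pace and stop on an object; "grip_force" is the grip in N (left out, the last holds). Time passes only in rows, so rows that do not move let the fingers close. It gives the time, the measured TCP pose, the force and the opening at its end, in the units of the state.
- state(): the state, without advancing time (a new reading comes with each control period).
- capture(name): name is "scene" or "top" or "wrist"; returns (picture, depth): 400x640x3 uint8, red, green, blue; 400x640 float32, m along the optical axis (not along the pixel's ray), 0 where there is no reading.
- camera_info(name): a dict with "camera_matrix" (3x3 intrinsics, pixels), "xyz" and "orientation" of the camera in the world; the wrist camera has in their place "mount" (4x4, takes a point from camera to tool coordinates, whose origin is the TCP and whose axes are the flange's). Camera axes: x right, y down, z forward; pixel columns grow to the right and rows downward; lengths in m; the calibration is good to about 2 mm. A picture is of the moment at which its call begins: read the wrist's pose just before it. camera_info takes no time and is no camera call.
- hand_in(): hands the job in, once; it reports no verdict.
The state is a dict: "clock": time; "qpos": joint angles; "qvel": joint speeds; "tau": joint torques, N m; "ee_pos": TCP position; "eef_rot": TCP orientation; "ft_force": force on the tool from outside, world axes, zero at the start; "moment": the same for the moment, N m; "width": finger opening in m.
Only numpy, scipy, OpenCV 4.12 (cv2) and the standard library are available. Lean on these libraries where they do the work, as an engineer would, in place of code of your own. Each camera call takes 0.05 s, during which the arm holds its last target.

### The job

Stand each of the three containers upright in the middle of the pad of its size: dropper bottle on the smallest pad, screw-cap bottle on the middle one, wide jar on the largest. The jar must stand centred on a stack of two of the three spacer discs in the middle of its pad, chosen so that the top of its lid comes level with the top of the height post beside that pad. Never tip a container over, and leave the unneeded disc where it is.

Things in the scene. Friction and masses are not known exactly. Their poses are not given: they have to be found in the camera images.
- dropper: dropper bottle: white round body 32 mm diameter up to 51 mm, narrow black cap 20 mm diameter above, 76 mm high in all; loose, light, closed, round about its z axis; origin at the centre of its underside, z up.
- bottle: screw-cap bottle: white round body 46 mm diameter up to 70 mm, blue cap 32 mm diameter above, 96 mm high in all; stands in the open front area (a lookalike at the back wall is not meant); loose, light, closed, round about its z axis; origin at the centre of its underside, z up.
- jar: wide low jar: 62 mm diameter at the lid, 60 mm high in all, its red screw lid is the top part; stands in the open front area (a lookalike at the back by the microscope is not meant); loose, light, closed, round about its z axis; origin at the centre of its underside, z up.
- pad_small: fixed flat round grey pad with a thin dark ring near its edge, 48 mm diameter, top face 4 mm above the bench, no raised rim; the place of the dropper bottle. Origin at the centre of its underside (bench level), z up
- pad_medium: fixed flat round grey pad with a thin dark ring near its edge, 62 mm diameter, top face 4 mm above the bench, no raised rim; the place of the screw-cap bottle. Origin at the centre of its underside (bench level), z up
- pad_large: fixed flat grey pad like the others, 80 mm diameter, top face 4 mm above the bench, place of the disc stack and jar. A fixed steel height post (10 mm thick, 18 mm head, 26 mm foot) stands 85 mm from its centre along its +x axis (roughly away from the robot), joined by a flat strip as high as the pad; the post top is 100 mm above the bench, 96 mm above the pad. Origin: centre of the pad underside, z up
- spacer_12: loose plain aluminium disc, 50 mm diameter, 12 mm thick, with one dark dot on its top face; flat, no hole, can be stacked. Origin at the centre of its underside, z up through the disc
- spacer_18: loose plain aluminium disc, 50 mm diameter, 18 mm thick, with two dark dots on its top face; flat, no hole, can be stacked. Origin at the centre of its underside, z up through the disc
- spacer_24: loose plain aluminium disc, 50 mm diameter, 24 mm thick, with three dark dots on its top face; flat, no hole, can be stacked. Origin at the centre of its underside, z up through the disc
Mind the look-alikes: they are no part of the job. What is shaped like the spacer_24 but orange is not meant.

How it is judged:
By the outcome, as a careful person would: the job done as asked, in the order asked, and still so for the second after the job is handed in, with the robot touching nothing.
It also fails if it takes over 115 s, if anything falls off the work surface, if the arm or the gripper's body presses on something with over 40 N, if the wrist force passes 120 N, or if a joint passes its speed limit or range.

## Working session

There is one attempt and no reset: what is moved stays moved. The work goes in short steps, Python scripts to look and compute and a tool call to move; the robot and the scene stay as the last step left them, time stands still between calls to the robot, and variables do not carry over. Pictures are saved under pics/ and viewed, and the job is handed in when it is done.

Besides the shell and the picture viewer there is one more tool, called after "Emit:" as name([rows], argument=value, ...), one row to a line, values as JSON. step_arm: Moves the arm, as the interface text tells. Its arguments: {"type":"object","properties":{"plan":{"type":"array","items":{"type":"object","properties":{"travel":{"type":"array","items":{"type":"number"}},"roll":{"type":"number"},"hand":{"type":"number"}}}},"grip_force":{"type":"number"}},"required":["plan"]}

```bash
ls; mkdir -p pics
cat > h.py <<'E'
from rig import *
import numpy as np, cv2
from scipy.spatial.transform import Rotation as R
def cam(name,st=None):
    c=camera_info(name); K=np.array(c["camera_matrix"])
    if name=="wrist":
        M=np.array(c["mount"]); T=np.eye(4); T[:3,:3]=R.from_rotvec(st["eef_rot"]).as_matrix(); T[:3,3]=st["ee_pos"]
        X=T@M; return K,X[:3,:3],X[:3,3]
    o=np.array(c["orientation"]); 
    return K,(R.from_rotvec(o).as_matrix() if o.size==3 else o.reshape(3,3)),np.array(c["xyz"])
def onplane(C,uv,z):
    K,Rm,t=C; uv=np.atleast_2d(uv).astype(float)
    d=(Rm@np.linalg.inv(K)@np.c_[uv,np.ones(len(uv))].T).T
    s=(z-t[2])/d[:,2]; return t+d*s[:,None]
def cloud(C,depth):
    K,Rm,t=C; v,u=np.mgrid[:depth.shape[0],:depth.shape[1]]
    p=np.stack([(u-K[0,2])/K[0,0]*depth,(v-K[1,2])/K[1,1]*depth,depth],-1)
    return p@Rm.T+t
def proj(C,p):
    K,Rm,t=C; q=K@(Rm.T@(np.asarray(p)-t)); return q[:2]/q[2]
def save(n,im): cv2.imwrite("pics/"+n,cv2.cvtColor(im,cv2.COLOR_RGB2BGR))
E
python3 - <<'E'
from h import *
print(state())
for n in ("scene","top","wrist"):
    im,d=capture(n); save(n+"1.png",im); np.savez(n+"1.npz",im=im,d=d)
    print(n,camera_info(n))
E
```

```text
pics
{'clock': 0.0, 'qpos': array([-1.42849970e+00,  4.94182342e-01,  1.34612743e+00,  1.15822262e-05,
        1.30248831e+00, -9.54878849e-02]), 'qvel': array([-0.00217666,  0.00057604,  0.00088705,  0.0005493 , -0.00077824,
        0.00196083]), 'tau': array([ 1.86963654e-03, -8.78830218e+01, -3.81871426e+01,  7.05935550e-02,
        5.31812687e-02, -1.41859673e-04]), 'ee_pos': array([ 0.14717977, -0.60703812,  0.21334004]), 'eef_rot': array([-3.11821873e+00, -3.72483942e-01,  2.67667793e-05]), 'ft_force': array([0.15890654, 0.20272845, 0.89395693]), 'moment': array([-0.00862173, -0.02167853, -0.0448485 ]), 'width': 0.0912731434297302}
scene {'camera_matrix': array([[421.93597687,   0.        , 320.39494944],
       [  0.        , 421.93597687, 200.08214417],
       [  0.        ,   0.        ,   1.        ]]), 'xyz': array([-0.2312394 ,  0.67192941,  0.62276331]), 'orientation': array([-0.9827112 ,  2.21367685, -1.25853477])}
top {'camera_matrix': array([[502.01079907,   0.        , 325.50679157],
       [  0.        , 502.01079907, 210.88899378],
       [  0.        ,   0.        ,   1.        ]]), 'xyz': array([ 0.3524141 , -0.00680362,  1.2504923 ]), 'orientation': array([-2.17255363,  2.14873702, -0.1336782 ])}
wrist {'camera_matrix': array([[322.78421923,   0.        , 326.58815671],
       [  0.        , 322.78421923, 199.57546518],
       [  0.        ,   0.        ,   1.        ]]), 'mount': array([[ 1.90850607e-06, -9.57094004e-01, -2.89777619e-01,
         8.19838565e-02],
       [ 9.99999808e-01, -1.77518423e-04,  5.92904049e-04,
        -1.20134182e-03],
       [-6.18905776e-04, -2.89777564e-01,  9.57093820e-01,
        -1.71303281e-01],
       [ 0.00000000e+00,  0.00000000e+00,  0.00000000e+00,
         1.00000000e+00]])}
```

View pics/scene1.png

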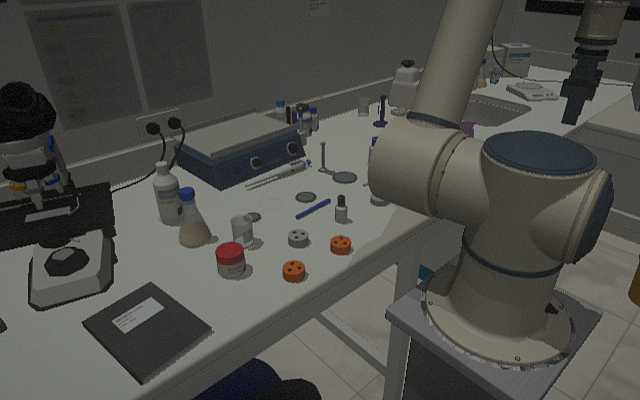

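View pics/top1.png

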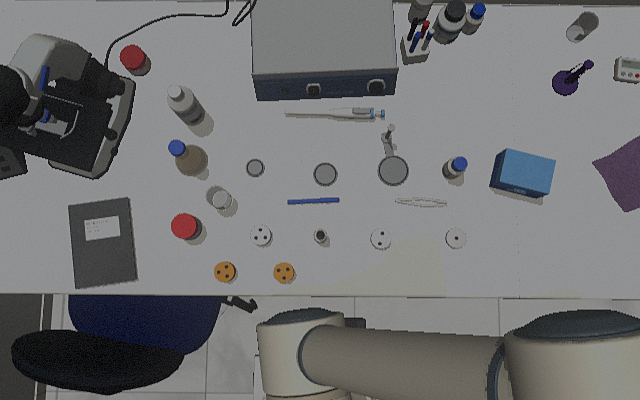

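View pics/wrist1.png

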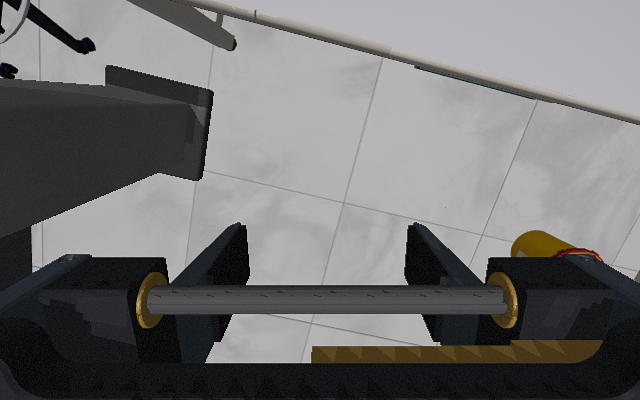

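The top view shows:
- **Pads:** near (255,167), (325,173) and (393,170), with the post at (389,132).
- **Discs:** near (261,235), (381,238) and (456,238).
- **Orange lookalikes:** (225,271) and (284,272).
- **Jar candidates:** red at (185,227), in front, and (133,58) by the microscope. The front one is meant.
- **Bottle candidates:** (456,166), in the open front area, and (474,14) at the back wall. The front one is meant.
- **Dropper:** (321,236).

The stack must be 96−60 = 36 mm, so discs 12 and 24. I'll enlarge the picture and measure.

Run:
```python
from h import *
z=np.load("top1.npz"); im,d=z["im"],z["d"]
c=im[115:295,160:490]; c=cv2.convertScaleAbs(c,alpha=1.3)
save("crop1.png",cv2.resize(c,None,fx=2.4,fy=2.4,interpolation=cv2.INTER_CUBIC))
C=cam("top"); P=cloud(C,d)
for n,(u,v) in dict(ps=(255,167),pm=(325,173),pl=(393,170),d3=(261,235),d2=(381,238),d1=(456,238),jar=(185,227),drop=(321,236),bot=(458,163),post=(390,127),bench=(350,220)).items():
    print(n,P[v,u].round(4), [np.median(P[v-3:v+4,u-3:u+4,2]).round(4)])
```

```text
ps [0.6135 0.1698 0.0018] [np.float64(0.0036)]
pm [ 0.5996 -0.0075  0.0046] [np.float64(0.0034)]
pl [ 0.609  -0.179   0.0058] [np.float64(0.0046)]
d3 [0.4396 0.147  0.0266] [np.float64(0.0245)]
d2 [ 0.4359 -0.1466  0.0204] [np.float64(0.0176)]
d1 [ 0.4387 -0.3337  0.0092] [np.float64(0.012)]
jar [0.4541 0.3233 0.0619] [np.float64(0.0598)]
drop [4.354e-01 3.000e-04 7.520e-02] [np.float64(0.0737)]
bot [ 0.6097 -0.3202  0.0923] [np.float64(0.0951)]
post [ 0.6925 -0.1594  0.1005] [np.float64(0.0984)]
bench [ 0.4817 -0.0715 -0.0013] [np.float64(-0.0003)]
```

View pics/crop1.png

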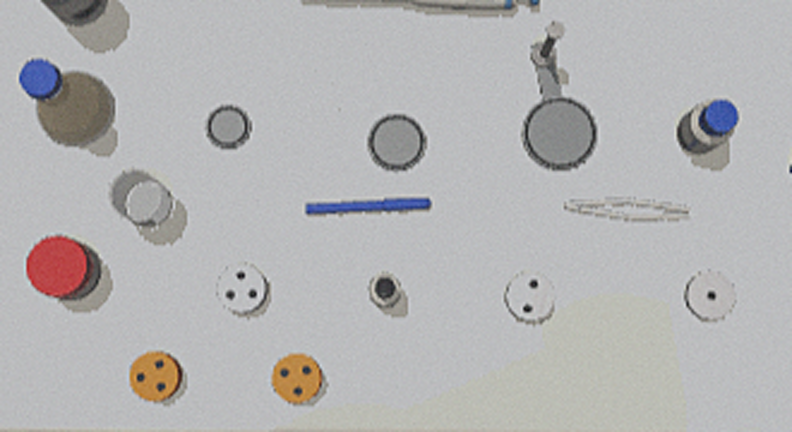

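The crop confirms it: aluminium discs with 3, 2 and 1 dots from left to right, a red-lid jar in front and a blue-cap bottle in front. Next, precise centres.

```bash
cat > m.py <<'E'
from h import *
def ring(C,mask,z):
    cs,_=cv2.findContours(mask.astype(np.uint8),cv2.RETR_EXTERNAL,cv2.CHAIN_APPROX_NONE)
    out=[]
    for c in cs:
        if len(c)<12: continue
        p=onplane(C,c[:,0,:],z)[:,:2].astype(np.float32)
        h=cv2.convexHull(p); A=cv2.contourArea(h); m=cv2.fitEllipse(p*1000)
        out.append((np.round(np.array(m[0])/1000,4),np.round(m[1],1),len(c)))
    return out
E
python3 - <<'E'
from m import *
z=np.load("top1.npz"); im,d=z["im"],z["d"]; C=cam("top"); P=cloud(C,d)
hsv=cv2.cvtColor(im,cv2.COLOR_RGB2HSV)
def box(m,u,v,r):
    o=np.zeros_like(m); o[v-r:v+r,u-r:u+r]=m[v-r:v+r,u-r:u+r]; return o
g=cv2.cvtColor(im,cv2.COLOR_RGB2GRAY)
print(g[167,240:272],g[235,245:280])
pad=(g<160)&(hsv[...,1]<60)
for n,u,v,r in (("ps",255,167,14),("pm",325,173,18),("pl",393,172,18)): print(n,ring(C,box(g<130,u,v,r),0.004))
sm=cv2.medianBlur(P[...,2].astype(np.float32),5)
for n,u,v,r,h in (("d3",261,235,18,.024),("d2",381,238,18,.018),("d1",456,238,18,.012),):
    print(n,ring(C,box(sm>h/2,u,v,r),h))
print("jar",ring(C,box((hsv[...,0]<10)|(hsv[...,0]>170),185,227,25)&0,0.06) )
red=((hsv[...,0]<10)|(hsv[...,0]>170))&(hsv[...,1]>120); print("jar",ring(C,box(red&(sm>.055),185,227,25),.06))
blue=(abs(hsv[...,0].astype(int)-112)<15)&(hsv[...,1]>120); print("bot",ring(C,box(blue&(sm>.085),458,165,20),.096))
print("drop",ring(C,box((g<90)&(sm>.065),321,235,14),.076))
print("post",ring(C,box(sm>.09,389,128,14),.1))
E
```

```text
[146 147 146 147 147 137  92  43 122 115 114 113 113 114 115 116 112 114
 114 115 117 128  30  97  80 157 148 145 143 144 145 146] [145 147 143 144 145 140 147 148 145 153 136 135 154 146 145 147 147 149
 153 121 111 136 152 148 154 104  62 114 151 148 146 145 147 143 146]
ps [(array([0.6118, 0.1702]), array([46.3, 46.8]), 53)]
pm [(array([ 0.5976, -0.0072]), array([60. , 60.3]), 69)]
pl [(array([ 0.6097, -0.1783]), array([77.8, 81. ]), 93)]
d3 [(array([0.4413, 0.149 ]), array([47.3, 47.8]), 55)]
d2 [(array([ 0.4368, -0.1457]), array([47.2, 47.9]), 54)]
d1 [(array([ 0.44  , -0.3321]), array([47.5, 48.1]), 55)]
jar []
jar [(array([0.4581, 0.3282]), array([56.5, 57.8]), 69)]
bot [(array([ 0.6094, -0.3242]), array([28.8, 29.4]), 36)]
drop [(array([0.4401, 0.0033]), array([14.9, 16. ]), 19)]
post [(array([ 0.6927, -0.1618]), array([14.4, 14.8]), 16)]
```

Run:
```python
from m import *
z=np.load("top1.npz"); im,d=z["im"],z["d"]; C=cam("top"); P=cloud(C,d)
sm=cv2.medianBlur(P[...,2].astype(np.float32),3)
m=((sm>.008)&(P[...,0]>.33)&(d>0)).astype(np.uint8)
n,l,s,c=cv2.connectedComponentsWithStats(m)
for i in range(1,n):
    if s[i,4]<15: continue
    q=P[l==i]; print(s[i,:4],"x",q[:,0].min().round(3),q[:,0].max().round(3),"y",q[:,1].min().round(3),q[:,1].max().round(3),"zmax",np.percentile(q[:,2],98).round(3))
```

```text
[199   0  30  17] x 0.977 1.031 y 0.226 0.326 zmax 0.133
[232   0 408 101] x 0.784 1.065 y -0.828 0.234 zmax 0.125
[567  11  32  31] x 0.953 1.008 y -0.684 -0.631 zmax 0.07
[  0  26 143 154] x 0.568 0.983 y 0.467 0.803 zmax 0.401
[119  44  32  32] x 0.846 0.91 y 0.444 0.531 zmax 0.064
[614  56  26  27] x 0.846 0.922 y -0.814 -0.75 zmax 0.022
[553  59  41  35] x 0.813 0.903 y -0.678 -0.591 zmax 0.124
[167  84  38  41] x 0.718 0.779 y 0.301 0.364 zmax 0.17
[284 107 101  12] x 0.74 0.768 y -0.156 0.098 zmax 0.037
[383 124  12  19] x 0.68 0.708 y -0.174 -0.153 zmax 0.103
[168 139  39  37] x 0.589 0.667 y 0.291 0.367 zmax 0.143
[630 141  10   5] x 0.68 0.69 y -0.806 -0.783 zmax 0.011
[491 148  65  50] x 0.54 0.654 y -0.559 -0.42 zmax 0.079
[442 156  26  23] x 0.588 0.634 y -0.346 -0.3 zmax 0.099
[205 185  27  24] x 0.504 0.555 y 0.225 0.277 zmax 0.072
[ 68 197  69  82] x 0.33 0.532 y 0.451 0.629 zmax 0.017
[287 197  52   7] x 0.521 0.539 y -0.041 0.086 zmax 0.017
[171 213  31  27] x 0.428 0.488 y 0.296 0.358 zmax 0.064
[250 225  21  20] x 0.418 0.465 y 0.125 0.175 zmax 0.028
[314 229  13  14] x 0.424 0.455 y -0.012 0.017 zmax 0.08
[371 228  20  20] x 0.414 0.461 y -0.169 -0.122 zmax 0.023
[446 228  20  20] x 0.416 0.464 y -0.356 -0.308 zmax 0.016
[214 261  22  19] x 0.332 0.376 y 0.21 0.259 zmax 0.028
[273 262  21  19] x 0.331 0.375 y 0.067 0.116 zmax 0.028
```

Emit:
step_arm([
  {"travel":[24,50,0],"roll":-0.02,"hand":0.2},
  {"travel":[24,50,0],"roll":-0.02,"hand":0.2},
  {"travel":[24,50,0],"roll":-0.02,"hand":0.2},
  {"travel":[24,50,0],"roll":-0.02,"hand":0.2},
  {"travel":[24,50,0],"roll":-0.02,"hand":0.2},
  {"travel":[24,50,0],"roll":-0.02,"hand":0.2},
  {"travel":[24,50,0],"roll":-0.02,"hand":0.2},
  {"travel":[24,50,0],"roll":-0.02,"hand":0.2},
  {"travel":[24,50,0],"roll":-0.02,"hand":0.2},
  {"travel":[24,50,0],"roll":-0.02,"hand":0.2},
  {"travel":[24,50,0],"roll":-0.02,"hand":0.2},
  {"travel":[29,60,-13],"roll":-0.018,"hand":0.2},
], grip_force=8)

```text
clock: 1.65
ee_pos: [0.439, -0.0005, 0.2025]
eef_rot: [3.141, -0.002, 0.003]
ft_force: [1.7, -1.5, 0.1]
width: 0.055
```

Run:
```python
from m import *
s=state(); print(s["ee_pos"],R.from_rotvec(s["eef_rot"]).as_matrix().round(3),s["clock"],s["qpos"].round(2))
im,d=capture("wrist"); save("wrist2.png",im); np.savez("wrist2.npz",im=im,d=d,p=s["ee_pos"],r=s["eef_rot"])
```

```text
[ 0.43903106 -0.00052645  0.20245274] [[ 1.    -0.001  0.002]
 [-0.001 -1.    -0.   ]
 [ 0.002  0.    -1.   ]] 1.65 [-0.14  0.25  1.8  -0.    1.1   1.43]
```

View pics/wrist2.png

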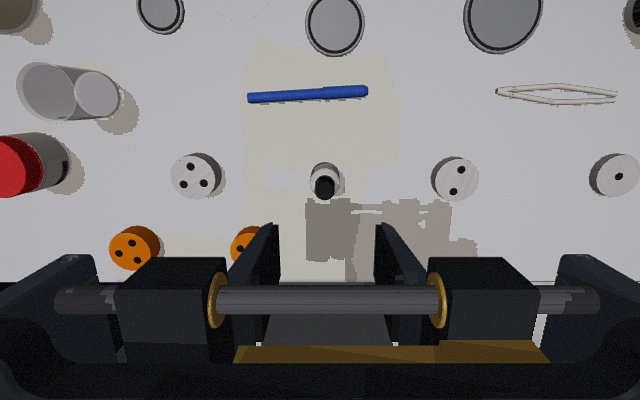

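The wrist view shows the dropper at (325,185), the discs at (195,175), (455,178) and (615,175), and the pads at the top edge. I'll measure these again for a cross-check with the top camera.

Run:
```python
from m import *
z=np.load("wrist2.npz"); im,d=z["im"],z["d"]; C=cam("wrist",dict(ee_pos=z["p"],eef_rot=z["r"])); P=cloud(C,d)
g=cv2.cvtColor(im,cv2.COLOR_RGB2GRAY); sm=cv2.medianBlur(P[...,2].astype(np.float32),3)
def box(m,u,v,r):
    o=np.zeros_like(m); o[max(v-r,0):v+r,u-r:u+r]=m[max(v-r,0):v+r,u-r:u+r]; return o
print("bench",P[130,310],P[140,400])
print("d3",ring(C,box(abs(sm-.024)<.004,195,175,36),.024))
print("d2",ring(C,box(abs(sm-.018)<.004,455,178,36),.018))
print("drop",ring(C,box(abs(sm-.076)<.005,323,186,22),.076), ring(C,box((g<70)&(sm>.06),323,186,14),.076))
print("pm",ring(C,box(g<125,335,25,38),.004))
```

```text
bench [4.90633997e-01 1.90230247e-02 2.67917990e-04] [ 0.47935357 -0.08373382  0.0009334 ]
d3 [(array([0.4415, 0.1485]), array([48.5, 49.9]), 125)]
d2 [(array([ 0.4368, -0.146 ]), array([48.7, 50.1]), 123)]
drop [(array([0.4408, 0.0027]), array([18.7, 19. ]), 55)] [(array([0.4419, 0.0025]), array([18.2, 21.3]), 59)]
pm [(array([ 0.5968, -0.008 ]), array([55.3, 57.4]), 313)]
```

Both cameras agree to about 1 mm. Descending on the dropper.

Emit:
step_arm([
  {"travel":[1.5,3.5,-40],"roll":0,"hand":0.2},
  {"travel":[0,0,-50],"roll":0,"hand":0.2},
  {"travel":[0,0,-50],"roll":0,"hand":0.2},
  {"travel":[0,0,-35],"roll":0,"hand":0.2},
  {"travel":[0,0,-13],"roll":0,"hand":0.2},
  {"travel":[0,0,0],"roll":0,"hand":0.2},
  {"travel":[0,0,0],"roll":0,"hand":0.2},
])

```text
clock: 2.58
ee_pos: [0.4401, 0.0012, 0.015]
eef_rot: [3.141, -0.0, 0.003]
ft_force: [-0.1, -0.4, 0.2]
width: 0.0546
```

Emit:
step_arm([
  {"travel":[0.4,1.8,0],"roll":0,"hand":0.2},
  {"travel":[0,0,0],"roll":0,"hand":-1},
  {"travel":[0,0,0],"roll":0,"hand":-1},
  {"travel":[0,0,0],"roll":0,"hand":-1},
  {"travel":[0,0,0],"roll":0,"hand":-1},
  {"travel":[0,0,0],"roll":0,"hand":-1},
], grip_force=10)

```text
clock: 3.32
ee_pos: [0.4399, 0.0031, 0.0141]
eef_rot: [3.142, -0.0, 0.0]
ft_force: [-0.1, 0.1, 6.9]
width: 0.0312
```

Emit:
step_arm([
  {"travel":[0,0,25],"roll":0,"hand":-1},
  {"travel":[0,0,35],"roll":0,"hand":-1},
  {"travel":[30,29,0],"roll":0,"hand":-1},
  {"travel":[40,39,0],"roll":0,"hand":-1},
  {"travel":[40,39,0],"roll":0,"hand":-1},
  {"travel":[40,39,0],"roll":0,"hand":-1},
  {"travel":[21.5,21,0],"roll":0,"hand":-1},
  {"travel":[0,0,-20],"roll":0,"hand":-1},
  {"travel":[0,0,0],"roll":0,"hand":-1},
  {"travel":[0,0,0],"roll":0,"hand":-1},
])

```text
clock: 4.58
ee_pos: [0.6111, 0.1699, 0.0543]
eef_rot: [3.142, -0.001, -0.001]
ft_force: [0.2, 0.0, 0.7]
width: 0.0312
```

Run:
```python
from m import *
s=state(); print(s["ee_pos"],s["eef_rot"],s["ft_force"],s["width"],s["clock"])
im,d=capture("wrist"); save("wrist3.png",im); np.savez("wrist3.npz",im=im,d=d,p=s["ee_pos"],r=s["eef_rot"])
```

```text
[0.61110011 0.169865   0.05425259] [ 3.14153231e+00 -7.87687333e-04 -6.25124884e-04] [0.17944203 0.03106274 0.6824386 ] 0.031231814105085094 4.575
```

View pics/wrist3.png

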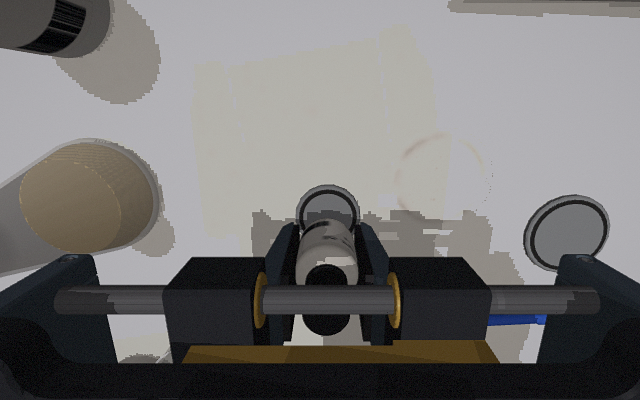

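The dropper is held upright over the small pad. Now lowering and releasing.

Emit:
step_arm([
  {"travel":[0.7,0.3,-15],"roll":0,"hand":-1},
  {"travel":[0,0,-12],"roll":0,"hand":-1},
  {"travel":[0,0,-6],"roll":0,"hand":-1},
  {"travel":[0,0,-3],"roll":0,"hand":-1},
  {"travel":[0,0,0],"roll":0,"hand":-1},
  {"travel":[0,0,0],"roll":0,"hand":-1},
])

```text
clock: 5.38
ee_pos: [0.6122, 0.1704, 0.0181]
eef_rot: [-3.142, 0.0, -0.0]
ft_force: [-0.1, 0.3, -1.7]
width: 0.0306
```

Emit:
step_arm([
  {"travel":[0,0,0],"roll":0,"hand":-0.2},
  {"travel":[0,0,0],"roll":0,"hand":0.1},
  {"travel":[0,0,0],"roll":0,"hand":0.2},
  {"travel":[0,0,0],"roll":0,"hand":0.2},
  {"travel":[0,0,30],"roll":0,"hand":0.2},
  {"travel":[0,0,50],"roll":0,"hand":0.2},
  {"travel":[0,0,50],"roll":0,"hand":0.4},
  {"travel":[0,-55,15],"roll":0,"hand":0.6},
  {"travel":[0,-60,0],"roll":0,"hand":0.6},
  {"travel":[0,-60,0],"roll":0,"hand":0.6},
])

```text
clock: 6.62
ee_pos: [0.6119, -0.0062, 0.1634]
eef_rot: [3.141, 0.001, 0.001]
ft_force: [0.2, 0.1, 0.2]
width: 0.0728
```

Run:
```python
from m import *
s=state(); print(s["ee_pos"],s["width"],s["clock"])
im,d=capture("top"); C=cam("top"); P=cloud(C,d); np.savez("top2.npz",im=im,d=d)
sm=cv2.medianBlur(P[...,2].astype(np.float32),3);g=cv2.cvtColor(im,cv2.COLOR_RGB2GRAY)
c=im[110:290,160:490]; save("crop2.png",cv2.resize(c,None,fx=2.4,fy=2.4))
m=(sm>.07)&(P[...,0]>.56)&(P[...,0]<.66)&(abs(P[...,1]-.17)<.04); print(ring(C,m,.08), P[m].mean(0) if m.any() else 0)
```

```text
[ 0.61193803 -0.00617727  0.16336771] 0.07281773454669088 6.625
[(array([0.6112, 0.1713]), array([17.6, 20.1]), 22)] [0.61157256 0.17156581 0.07832502]
```

View pics/crop2.png

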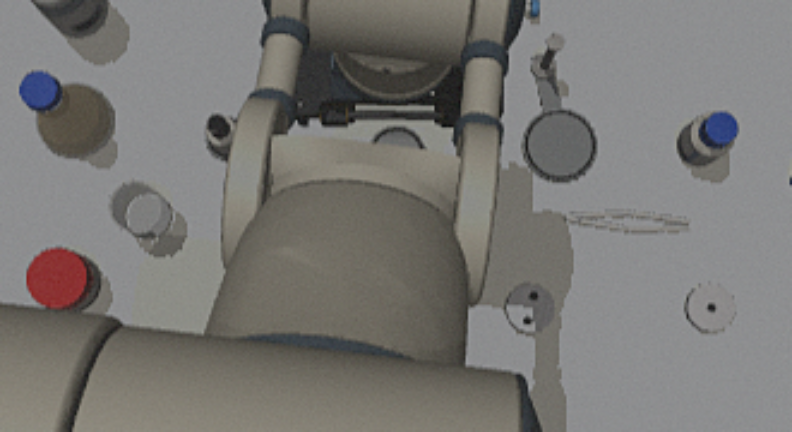

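The dropper stands centred on the small pad, within about 1.5 mm. On to the bottle, measuring the large pad on the way.

Emit:
step_arm([
  {"travel":[-30,-60,10],"roll":0,"hand":0.9},
  {"travel":[-30,-60,10],"roll":0,"hand":0.9},
  {"travel":[-30,-60,10],"roll":0,"hand":0.9},
  {"travel":[0,0,0],"roll":0,"hand":0.9},
  {"travel":[0,0,0],"roll":0,"hand":0.9},
])

```text
clock: 7.3
ee_pos: [0.5292, -0.1703, 0.1906]
eef_rot: [-3.141, 0.002, -0.0]
ft_force: [0.2, 0.7, -0.7]
width: 0.0866
```

Run:
```python
from m import *
s=state(); print(s["ee_pos"],s["width"],s["clock"])
im,d=capture("wrist"); save("wrist4.png",im); np.savez("wrist4.npz",im=im,d=d,p=s["ee_pos"],r=s["eef_rot"])
C=cam("wrist",s);P=cloud(C,d); sm=cv2.medianBlur(P[...,2].astype(np.float32),3)
for n,q in dict(pl=(.6097,-.1783,.004),pm=(.5976,-.0072,.004),bot=(.6094,-.3242,.096),post=(.693,-.162,.1)).items(): print(n,proj(C,q))
m=(abs(sm-.096)<.006)&(P[...,1]<-.28)&(P[...,1]>-.37)&(P[...,0]<.65); print("bot",ring(C,m,.096))
```

```text
[ 0.52915257 -0.17030999  0.19061749] 0.0865931915604384 7.3
pl [334.89741266 103.0725854 ]
pm [175.40909333 115.00206243]
bot [522.50478106 103.66121241]
post [315.88865763 -20.11716752]
bot [(array([ 0.6102, -0.3238]), array([32. , 34.6]), 125)]
```

View pics/wrist4.png

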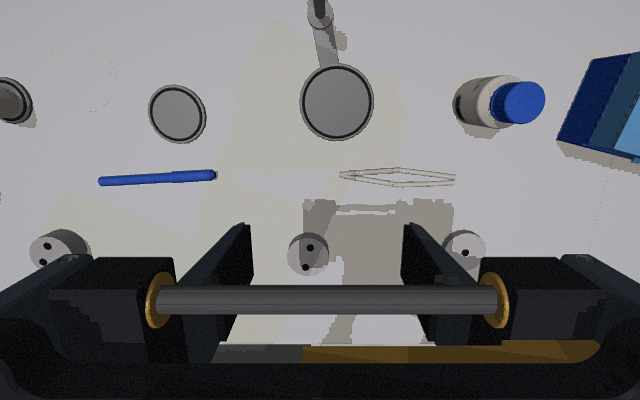

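Run:
```python
from m import *
z=np.load("wrist4.npz"); im,d=z["im"],z["d"]; C=cam("wrist",dict(ee_pos=z["p"],eef_rot=z["r"]))
g=cv2.cvtColor(im,cv2.COLOR_RGB2GRAY)
for n,u,v,r in (("pl",336,102,34),("pm",177,113,32)):
    m=np.zeros(g.shape,np.uint8); m[v-r:v+r,u-r:u+r]=(g[v-r:v+r,u-r:u+r]<60)
    cs,h=cv2.findContours(m,cv2.RETR_CCOMP,cv2.CHAIN_APPROX_NONE)
    for c,hh in zip(cs,h[0]):
        if len(c)>60:
            p=onplane(C,c[:,0,:],.004)[:,:2].astype(np.float32)*1000; print(n,"inner" if hh[3]>=0 else "outer",cv2.fitEllipse(p))
```

```text
pl outer ((609.7899780273438, -179.75473022460938), (70.49610137939453, 70.88178253173828), 171.2284393310547)
pm outer ((598.089111328125, -7.623058319091797), (54.318328857421875, 54.650360107421875), 134.0523223876953)
pm inner ((598.052490234375, -7.554788589477539), (51.45586013793945, 51.74027633666992), 35.377559661865234)
```

Emit:
step_arm([
  {"travel":[27,-50,0],"roll":0,"hand":0.7},
  {"travel":[27,-50,0],"roll":0,"hand":0.7},
  {"travel":[27,-53,0],"roll":0,"hand":0.7},
  {"travel":[0,0,-40],"roll":0,"hand":0.7},
  {"travel":[0,0,0],"roll":0,"hand":0.7},
  {"travel":[0,0,0],"roll":0,"hand":0.7},
])

```text
clock: 8.1
ee_pos: [0.6107, -0.3221, 0.1515]
eef_rot: [-3.142, -0.002, -0.0]
ft_force: [-0.5, -0.4, 1.4]
width: 0.0774
```

Emit:
step_arm([
  {"travel":[-0.7,-1.9,-40],"roll":0,"hand":0.7},
  {"travel":[0,0,-45],"roll":0,"hand":0.7},
  {"travel":[0,0,-30],"roll":0,"hand":0.7},
  {"travel":[0,0,-5],"roll":0,"hand":0.7},
  {"travel":[0,0,0],"roll":0,"hand":0.7},
  {"travel":[0,0,0],"roll":0,"hand":-1},
  {"travel":[0,0,0],"roll":0,"hand":-1},
  {"travel":[0,0,0],"roll":0,"hand":-1},
  {"travel":[0,0,0],"roll":0,"hand":-1},
  {"travel":[0,0,0],"roll":0,"hand":-1},
])

```text
clock: 9.35
ee_pos: [0.6095, -0.3255, 0.0308]
eef_rot: [3.141, -0.0, 0.001]
ft_force: [-0.5, 0.4, 5.3]
width: 0.0445
```

Emit:
step_arm([
  {"travel":[0,0,25],"roll":0,"hand":-1},
  {"travel":[0,0,35],"roll":0,"hand":-1},
  {"travel":[-2,38,0],"roll":0,"hand":-1},
  {"travel":[-2,50,0],"roll":0,"hand":-1},
  {"travel":[-2,55,0],"roll":0,"hand":-1},
  {"travel":[-2,55,0],"roll":0,"hand":-1},
  {"travel":[-2,50,0],"roll":0,"hand":-1},
  {"travel":[-1.5,42,0],"roll":0,"hand":-1},
  {"travel":[0,28,-20],"roll":0,"hand":-1},
  {"travel":[0,0,0],"roll":0,"hand":-1},
  {"travel":[0,0,0],"roll":0,"hand":-1},
])

```text
clock: 10.72
ee_pos: [0.598, -0.0078, 0.0707]
eef_rot: [3.141, -0.0, 0.0]
ft_force: [0.6, 0.5, -0.8]
width: 0.0447
```

Emit:
step_arm([
  {"travel":[0,0,-15],"roll":0,"hand":-1},
  {"travel":[0,0,-12],"roll":0,"hand":-1},
  {"travel":[0,0,-6],"roll":0,"hand":-1},
  {"travel":[0,0,-3],"roll":0,"hand":-1},
  {"travel":[0,0,0],"roll":0,"hand":-1},
  {"travel":[0,0,0],"roll":0,"hand":-1},
  {"travel":[0,0,0],"roll":0,"hand":0.1},
  {"travel":[0,0,0],"roll":0,"hand":0.4},
  {"travel":[0,0,0],"roll":0,"hand":0.7},
  {"travel":[0,0,0],"roll":0,"hand":0.7},
])

```text
clock: 11.98
ee_pos: [0.5979, -0.0074, 0.0346]
eef_rot: [3.142, -0.0, 0.0]
ft_force: [-0.3, -0.3, -0.2]
width: 0.0761
```

Next: up, clear of the bottle, then towards the three-dot disc at (0.4414, 0.1487).

Emit:
step_arm([
  {"travel":[0,0,45],"roll":0,"hand":0.7},
  {"travel":[0,0,60],"roll":0,"hand":0.7},
  {"travel":[-20,20,40],"roll":0,"hand":0.7},
  {"travel":[-45,40,0],"roll":0,"hand":0.7},
  {"travel":[-45,45,0],"roll":0,"hand":0.7},
  {"travel":[-46,51,0],"roll":0,"hand":0.7},
  {"travel":[0,0,0],"roll":0,"hand":0.7},
  {"travel":[0,0,0],"roll":0,"hand":0.7},
])

```text
clock: 12.98
ee_pos: [0.4474, 0.1433, 0.1798]
eef_rot: [3.142, 0.001, 0.001]
ft_force: [1.3, 0.2, 0.2]
width: 0.0776
```

```bash
cat > look.py <<'E'
from m import *
import sys
n=sys.argv[1]
s=state(); print(s["ee_pos"],s["width"],s["clock"])
im,d=capture("wrist"); save(n+".png",im); np.savez(n+".npz",im=im,d=d,p=s["ee_pos"],r=s["eef_rot"])
E
python3 look.py wrist5
```

```text
[0.44736243 0.14328473 0.17984298] 0.07761694038945217 12.975
```

View pics/wrist5.png

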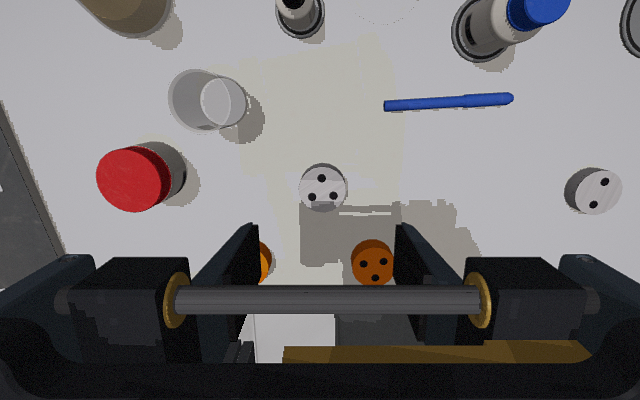

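The aluminium disc with three dots is at (323,188) and the orange lookalike at (373,262). The bottle (490,30) and dropper (300,10) stand on their pads.

Run:
```python
from m import *
z=np.load("wrist5.npz"); im,d=z["im"],z["d"]; C=cam("wrist",dict(ee_pos=z["p"],eef_rot=z["r"])); P=cloud(C,d); sm=cv2.medianBlur(P[...,2].astype(np.float32),3)
m=(abs(sm-.024)<.004)&(abs(P[...,0]-.4414)<.035)&(abs(P[...,1]-.1487)<.035);print("d3",ring(C,m,.024))
hsv=cv2.cvtColor(im,cv2.COLOR_RGB2HSV)
red=((hsv[...,0]<10)|(hsv[...,0]>170))&(hsv[...,1]>120)&(sm>.054);print("jar",ring(C,red&(np.arange(640)<230)[None],.06))
```

```text
d3 [(array([0.4416, 0.1491]), array([48.6, 49.2]), 130)]
jar [(array([0.4594, 0.3262]), array([59.2, 62.5]), 185)]
```

Emit:
step_arm([
  {"travel":[-3,3,-40],"roll":0,"hand":0.7},
  {"travel":[-3,2.5,-50],"roll":0,"hand":0.7},
  {"travel":[0,0,-50],"roll":0,"hand":0.7},
  {"travel":[0,0,-10],"roll":0,"hand":0.7},
  {"travel":[0,0,0],"roll":0,"hand":0.7},
  {"travel":[0,0,0],"roll":0,"hand":0.7},
])

```text
clock: 13.78
ee_pos: [0.4421, 0.1487, 0.031]
eef_rot: [-3.141, 0.001, -0.004]
ft_force: [0.7, 0.4, 0.1]
width: 0.0775
```

Emit:
step_arm([
  {"travel":[-0.5,0.3,-18],"roll":0,"hand":0.7},
  {"travel":[0,0,-8],"roll":0,"hand":0.7},
  {"travel":[0,0,0],"roll":0,"hand":0.7},
  {"travel":[0,0,0],"roll":0,"hand":-1},
  {"travel":[0,0,0],"roll":0,"hand":-1},
  {"travel":[0,0,0],"roll":0,"hand":-1},
  {"travel":[0,0,0],"roll":0,"hand":-1},
], grip_force=20)

```text
clock: 14.65
ee_pos: [0.4405, 0.1491, 0.0038]
eef_rot: [-3.142, 0.0, -0.001]
ft_force: [-0.7, 0.5, 6.8]
width: 0.0495
```

Emit:
step_arm([
  {"travel":[0,0,30],"roll":0,"hand":-1},
  {"travel":[0,0,50],"roll":0,"hand":-1},
  {"travel":[10,-25,50],"roll":0,"hand":-1},
  {"travel":[20,-45,0],"roll":0,"hand":-1},
  {"travel":[25,-50,0],"roll":0,"hand":-1},
  {"travel":[25,-50,0],"roll":0,"hand":-1},
  {"travel":[25,-50,0],"roll":0,"hand":-1},
  {"travel":[25,-50,0],"roll":0,"hand":-1},
  {"travel":[25,-40,0],"roll":0,"hand":-1},
  {"travel":[13,-18,-40],"roll":0,"hand":-1},
  {"travel":[0,0,-40],"roll":0,"hand":-1},
  {"travel":[0,0,0],"roll":0,"hand":-1},
])

```text
clock: 16.15
ee_pos: [0.6061, -0.1783, 0.0509]
eef_rot: [-3.139, 0.001, 0.009]
ft_force: [0.2, 0.1, -1.4]
width: 0.0494
```

```bash
python3 look.py wrist6
```

```text
[ 0.60609937 -0.17827006  0.05089043] 0.04939042497551431 16.15
```

View pics/wrist6.png

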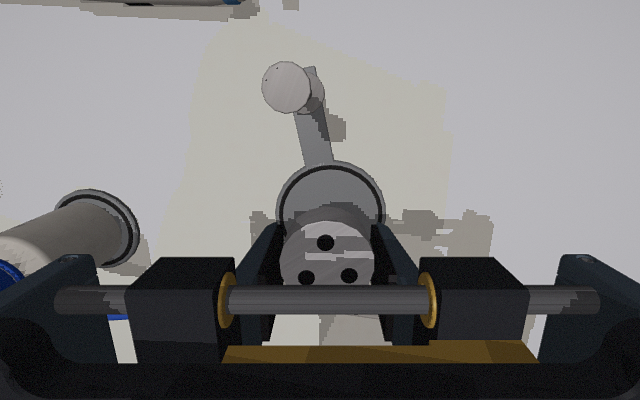

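The held disc sits level at (327,258) and the pad ring is visible behind it. I'll fit both circles in this one view.

```bash
cat > fit.py <<'E'
from m import *
from scipy.optimize import least_squares
def circ(p,r=None):
    f=lambda q:np.hypot(*(p-q[:2]).T)-(r if r else q[2])
    s=least_squares(f,[*p.mean(0),.03],loss="soft_l1",f_scale=.0005); return s.x.round(4)
E
python3 - <<'E'
from fit import *
z=np.load("wrist6.npz"); im,d=z["im"],z["d"]; C=cam("wrist",dict(ee_pos=z["p"],eef_rot=z["r"])); P=cloud(C,d)
g=cv2.cvtColor(im,cv2.COLOR_RGB2GRAY)
m=np.zeros(g.shape,bool); m[160:215,270:392]=g[160:215,270:392]<50
v,u=np.nonzero(m); p=onplane(C,np.c_[u,v],.004)[:,:2]
k=(abs(np.hypot(p[:,0]-.6098,p[:,1]+.179)-.0345)<.005); print(k.sum(),"pad",circ(p[k]))
zt=z["p"][2]-.0038+.024; sm=P[...,2]
print(np.median(sm[255:265,315:340]),zt)
m=(abs(sm-zt)<.005)&(abs(P[...,0]-.607)<.03)&(abs(P[...,1]+.178)<.03)
cs,_=cv2.findContours(m.astype(np.uint8),cv2.RETR_EXTERNAL,cv2.CHAIN_APPROX_NONE); c=max(cs,key=len)[:,0]
c=c[(c[:,1]<280)]; p=onplane(C,c,zt)[:,:2]; print("disc",circ(p,.025))
E
```

```text
581 pad [ 0.6095 -0.1798  0.0355]
0.07157442191921241 0.0710904329575135
disc [ 0.6082 -0.1774  0.03  ]
```

Emit:
step_arm([
  {"travel":[0,0,-20],"roll":0,"hand":-1},
  {"travel":[0,0,-10],"roll":0,"hand":-1},
  {"travel":[0,0,0],"roll":0,"hand":-1},
  {"travel":[0,0,0],"roll":0,"hand":-1},
])

```text
clock: 16.7
ee_pos: [0.6088, -0.1791, 0.0246]
eef_rot: [3.141, -0.0, 0.002]
ft_force: [0.2, -0.0, -1.7]
width: 0.0492
```

Emit:
step_arm([
  {"travel":[-0.5,-0.6,-10],"roll":0,"hand":-1},
  {"travel":[0,0,-4],"roll":0,"hand":-1},
  {"travel":[0,0,-2.5],"roll":0,"hand":-1},
  {"travel":[0,0,0],"roll":0,"hand":-1},
  {"travel":[0,0,0],"roll":0,"hand":-1},
])

```text
clock: 17.32
ee_pos: [0.6077, -0.1794, 0.0074]
eef_rot: [-3.141, 0.0, 0.0]
ft_force: [-3.5, 1.3, 7.9]
width: 0.0498
```

Emit:
step_arm([
  {"travel":[0,0,0],"roll":0,"hand":0.1},
  {"travel":[0,0,0],"roll":0,"hand":0.5},
  {"travel":[0,0,0],"roll":0,"hand":0.7},
  {"travel":[0,0,45],"roll":0,"hand":0.7},
  {"travel":[0,0,60],"roll":0,"hand":0.7},
  {"travel":[-30,-15,50],"roll":0,"hand":0.7},
  {"travel":[-40,-20,0],"roll":0,"hand":0.7},
  {"travel":[0,0,0],"roll":0,"hand":0.7},
  {"travel":[0,0,0],"roll":0,"hand":0.7},
])

```text
clock: 18.45
ee_pos: [0.5381, -0.2146, 0.162]
eef_rot: [-3.142, 0.001, -0.0]
ft_force: [-0.1, -0.7, 0.6]
width: 0.0775
```

```bash
python3 look.py wrist7
```

```text
[ 0.53810839 -0.21459063  0.16204925] 0.07751163733756038 18.45
```

View pics/wrist7.png

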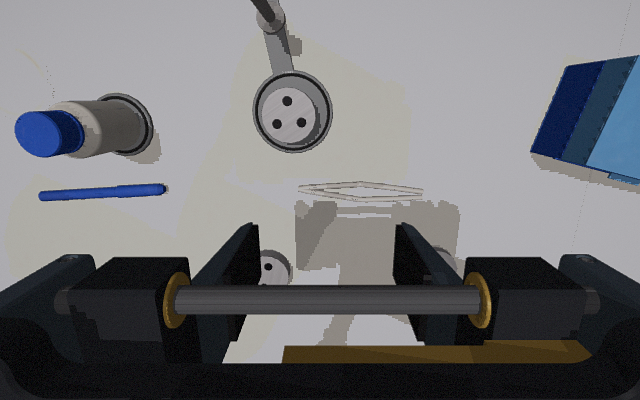

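Run:
```python
from fit import *
z=np.load("wrist7.npz"); im,d=z["im"],z["d"]; C=cam("wrist",dict(ee_pos=z["p"],eef_rot=z["r"])); P=cloud(C,d);sm=cv2.medianBlur(P[...,2].astype(np.float32),3)
g=cv2.cvtColor(im,cv2.COLOR_RGB2GRAY)
m=np.zeros(g.shape,bool); m[65:160,248:340]=g[65:160,248:340]<55
v,u=np.nonzero(m); p=onplane(C,np.c_[u,v],.004)[:,:2]
k=(abs(np.hypot(p[:,0]-.6096,p[:,1]+.1797)-.0352)<.004); print(k.sum(),"pad",circ(p[k]))
m=(abs(sm-.028)<.005)&(abs(P[...,0]-.607)<.035)&(abs(P[...,1]+.178)<.035); print(ring(C,m,.028), np.median(P[...,2][m]))
w,h=proj(C,(.693,-.162,.1)); print(w,h)
```

```text
598 pad [ 0.6097 -0.1797  0.0355]
[(array([ 0.608 , -0.1786]), array([48.6, 48.9]), 153)] 0.028458757171785976
243.97577121273852 -20.095814494722486
```

Emit:
step_arm([
  {"travel":[-30,-35,0],"roll":0,"hand":0.7},
  {"travel":[-35,-42,0],"roll":0,"hand":0.7},
  {"travel":[-33,-41,0],"roll":0,"hand":0.7},
  {"travel":[0,0,0],"roll":0,"hand":0.7},
  {"travel":[0,0,0],"roll":0,"hand":0.7},
])

```text
clock: 19.12
ee_pos: [0.4405, -0.3323, 0.1618]
eef_rot: [-3.141, 0.0, 0.0]
ft_force: [-0.4, 0.6, 0.3]
width: 0.0778
```

```bash
python3 look.py wrist8
python3 - <<'E'
from fit import *
z=np.load("wrist8.npz"); im,d=z["im"],z["d"]; C=cam("wrist",dict(ee_pos=z["p"],eef_rot=z["r"])); P=cloud(C,d);sm=cv2.medianBlur(P[...,2].astype(np.float32),3)
m=(abs(sm-.012)<.004)&(abs(P[...,0]-.44)<.035)&(abs(P[...,1]+.3325)<.035); print(ring(C,m,.012), proj(C,(.44,-.3325,.012)))
E
```

```text
[ 0.44046683 -0.33229495  0.16175682] 0.07776321751189254 19.125
[(array([ 0.44  , -0.3336]), array([48.6, 49.1]), 133)] [327.72098704 185.58950343]
```

View pics/wrist8.png

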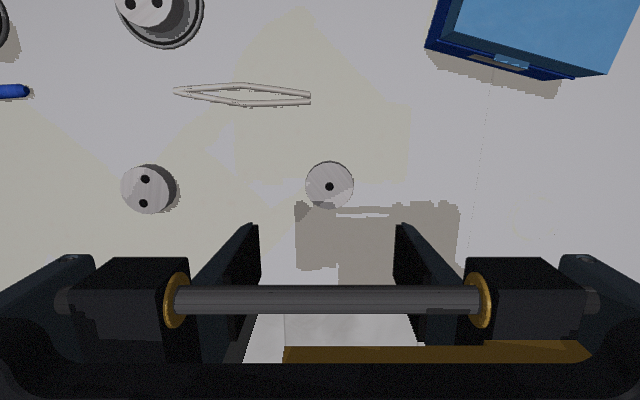

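Disc 24 stands at (0.608,−0.1786) against the pad at (0.6097,−0.1797), about 2 mm off. I'll stack the 12 on it and then centre both together. The one-dot disc is at (329,186).

Emit:
step_arm([
  {"travel":[-0.5,-1,-45],"roll":0,"hand":0.7},
  {"travel":[0,0,-55],"roll":0,"hand":0.7},
  {"travel":[0,0,-40],"roll":0,"hand":0.7},
  {"travel":[0,0,-14],"roll":0,"hand":0.7},
  {"travel":[0,0,-5],"roll":0,"hand":0.7},
  {"travel":[0,0,0],"roll":0,"hand":0.7},
  {"travel":[0,0,0],"roll":0,"hand":-1},
  {"travel":[0,0,0],"roll":0,"hand":-1},
  {"travel":[0,0,0],"roll":0,"hand":-1},
  {"travel":[0,0,0],"roll":0,"hand":-1},
])

```text
clock: 20.42
ee_pos: [0.4395, -0.3337, 0.0035]
eef_rot: [3.141, -0.0, 0.001]
ft_force: [-0.5, 0.2, 6.4]
width: 0.0493
```

Emit:
step_arm([
  {"travel":[0,0,30],"roll":0,"hand":-1},
  {"travel":[0,0,50],"roll":0,"hand":-1},
  {"travel":[28,25,0],"roll":0,"hand":-1},
  {"travel":[40,37,0],"roll":0,"hand":-1},
  {"travel":[40,37,0],"roll":0,"hand":-1},
  {"travel":[40,37,0],"roll":0,"hand":-1},
  {"travel":[20,19,0],"roll":0,"hand":-1},
  {"travel":[0,0,-30],"roll":0,"hand":-1},
  {"travel":[0,0,0],"roll":0,"hand":-1},
  {"travel":[0,0,0],"roll":0,"hand":-1},
])

```text
clock: 21.68
ee_pos: [0.6073, -0.1789, 0.0537]
eef_rot: [-3.142, 0.001, -0.0]
ft_force: [-0.3, -0.9, 0.9]
width: 0.0493
```

Emit:
step_arm([
  {"travel":[0.3,0.2,-12],"roll":0,"hand":-1},
  {"travel":[0,0,-6],"roll":0,"hand":-1},
  {"travel":[0,0,-3],"roll":0,"hand":-1},
  {"travel":[0,0,-1],"roll":0,"hand":-1},
  {"travel":[0,0,0],"roll":0,"hand":-1},
  {"travel":[0,0,0],"roll":0,"hand":-1},
  {"travel":[0,0,0],"roll":0,"hand":0.1},
  {"travel":[0,0,0],"roll":0,"hand":0.4},
  {"travel":[0,0,0],"roll":0,"hand":0.5},
  {"travel":[0,0,0],"roll":0,"hand":0.5},
])

```text
clock: 22.92
ee_pos: [0.6076, -0.1784, 0.031]
eef_rot: [-3.142, 0.0, 0.0]
ft_force: [-0.4, -0.7, 0.7]
width: 0.0685
```

Now gripping both discs and shifting them +1.7 mm in x, centred in y at −0.1797.

Emit:
step_arm([
  {"travel":[0,-1.2,-12],"roll":0,"hand":0.5},
  {"travel":[0,0,-9],"roll":0,"hand":0.5},
  {"travel":[0,0,0],"roll":0,"hand":0.5},
  {"travel":[0,0,0],"roll":0,"hand":-1},
  {"travel":[0,0,0],"roll":0,"hand":-1},
  {"travel":[0,0,0],"roll":0,"hand":-1},
  {"travel":[0,0,0],"roll":0,"hand":-1},
])

```text
clock: 23.8
ee_pos: [0.6078, -0.1796, 0.0104]
eef_rot: [3.141, -0.0, 0.001]
ft_force: [-0.4, -0.0, 1.6]
width: 0.0496
```

Emit:
step_arm([
  {"travel":[0,0,2],"roll":0,"hand":-1},
  {"travel":[0,0,0],"roll":0,"hand":-1},
  {"travel":[1.7,0,0],"roll":0,"hand":-1},
  {"travel":[0,0,0],"roll":0,"hand":-1},
  {"travel":[0,0,-2],"roll":0,"hand":-1},
  {"travel":[0,0,0],"roll":0,"hand":-1},
  {"travel":[0,0,0],"roll":0,"hand":-1},
])

```text
clock: 24.68
ee_pos: [0.6095, -0.1796, 0.0103]
eef_rot: [3.142, -0.0, 0.0]
ft_force: [-0.2, 0.4, 4.2]
width: 0.0496
```

Emit:
step_arm([
  {"travel":[0,0,0],"roll":0,"hand":0.1},
  {"travel":[0,0,0],"roll":0,"hand":0.4},
  {"travel":[0,0,0],"roll":0,"hand":0.6},
  {"travel":[0,0,45],"roll":0,"hand":0.7},
  {"travel":[0,0,60],"roll":0,"hand":0.9},
  {"travel":[-30,0,50],"roll":0,"hand":0.9},
  {"travel":[-40,10,0],"roll":0,"hand":0.9},
  {"travel":[0,0,0],"roll":0,"hand":0.9},
  {"travel":[0,0,0],"roll":0,"hand":0.9},
])

```text
clock: 25.8
ee_pos: [0.5397, -0.1697, 0.1651]
eef_rot: [3.141, -0.0, 0.001]
ft_force: [0.2, -0.0, -0.2]
width: 0.0864
```

```bash
python3 look.py wrist9
python3 - <<'E'
from fit import *
z=np.load("wrist9.npz"); im,d=z["im"],z["d"]; C=cam("wrist",dict(ee_pos=z["p"],eef_rot=z["r"])); P=cloud(C,d);sm=cv2.medianBlur(P[...,2].astype(np.float32),3)
g=cv2.cvtColor(im,cv2.COLOR_RGB2GRAY)
p=onplane(C,np.argwhere(g<55)[:,::-1],.004)[:,:2]
k=(abs(np.hypot(p[:,0]-.6096,p[:,1]+.1797)-.0352)<.004); print(k.sum(),"pad",circ(p[k]))
m=(abs(sm-.040)<.004)&(abs(P[...,0]-.607)<.035)&(abs(P[...,1]+.178)<.035); print(ring(C,m,.040), np.median(P[...,2][m]))
E
```

```text
[ 0.53971574 -0.16969708  0.16513627] 0.08644457150447989 25.8
596 pad [ 0.6098 -0.1798  0.0355]
[(array([ 0.6092, -0.1785]), array([48.7, 48.8]), 158)] 0.04052669611183668
```

View pics/wrist9.png

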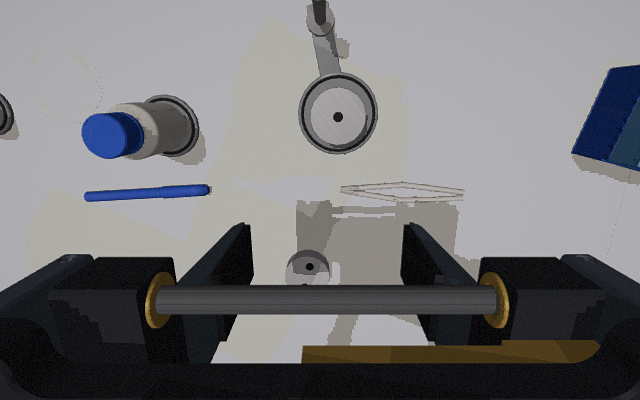

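Emit:
step_arm([
  {"travel":[-8,40,0],"roll":0,"hand":1},
  {"travel":[-8,52,0],"roll":0,"hand":1},
  {"travel":[-8,52,0],"roll":0,"hand":1},
  {"travel":[-8,52,0],"roll":0,"hand":1},
  {"travel":[-8,52,0],"roll":0,"hand":1},
  {"travel":[-8,52,0],"roll":0,"hand":1},
  {"travel":[-8,52,0],"roll":0,"hand":1},
  {"travel":[-8,52,0],"roll":0,"hand":1},
  {"travel":[-8,52,0],"roll":0,"hand":1},
  {"travel":[-9,40,0],"roll":0,"hand":1},
  {"travel":[0,0,0],"roll":0,"hand":1},
  {"travel":[0,0,0],"roll":0,"hand":1},
])

```text
clock: 27.35
ee_pos: [0.4586, 0.3264, 0.1646]
eef_rot: [3.141, 0.001, -0.001]
ft_force: [0.1, -0.6, -0.6]
width: 0.0907
```

```bash
python3 look.py wrist10
python3 - <<'E'
from fit import *
z=np.load("wrist10.npz"); im,d=z["im"],z["d"]; C=cam("wrist",dict(ee_pos=z["p"],eef_rot=z["r"])); P=cloud(C,d);sm=cv2.medianBlur(P[...,2].astype(np.float32),3)
hsv=cv2.cvtColor(im,cv2.COLOR_RGB2HSV)
red=((hsv[...,0]<10)|(hsv[...,0]>170))&(hsv[...,1]>120)&(sm>.054)&(sm<.066)&(abs(P[...,0]-.459)<.05)&(abs(P[...,1]-.327)<.05);print("jar",ring(C,red,.06))
im,d=capture("top"); save("top3.png",im); np.savez("top3.npz",im=im,d=d)
C=cam("top"); P=cloud(C,d);sm=cv2.medianBlur(P[...,2].astype(np.float32),3); g=cv2.cvtColor(im,cv2.COLOR_RGB2GRAY)
for n,c,r,h in (("pl",(.6096,-.179),.0355,0),("pm",(.598,-.0075),.027,0),("ps",(.6118,.1702),.0195,0)):
    p=onplane(C,np.argwhere(g<70)[:,::-1],.004)[:,:2]; k=abs(np.hypot(*(p-c).T)-r)<.004; print(n,k.sum(),circ(p[k]))
for n,c,h in (("stack",(.609,-.179),.04),("bot",(.598,-.0075),.1),("drop",(.6118,.1702),.08)):
    m=(abs(sm-h)<.008)&(np.hypot(P[...,0]-c[0],P[...,1]-c[1])<.04); print(n,ring(C,m,h))
E
```

```text
[0.45859269 0.32636076 0.16460213] 0.09068241109941687 27.35
jar [(array([0.4594, 0.3281]), array([59.1, 60.3]), 188)]
pl 102 [ 0.6098 -0.179   0.0355]
pm 80 [ 0.5977 -0.0076  0.0266]
ps 84 [0.612  0.1701 0.0193]
stack [(array([ 0.6087, -0.1776]), array([47.7, 48.5]), 55)]
bot [(array([ 0.5976, -0.0067]), array([30.3, 32.2]), 37)]
drop [(array([0.6114, 0.1718]), array([16.9, 19.1]), 20)]
```

View pics/wrist10.png

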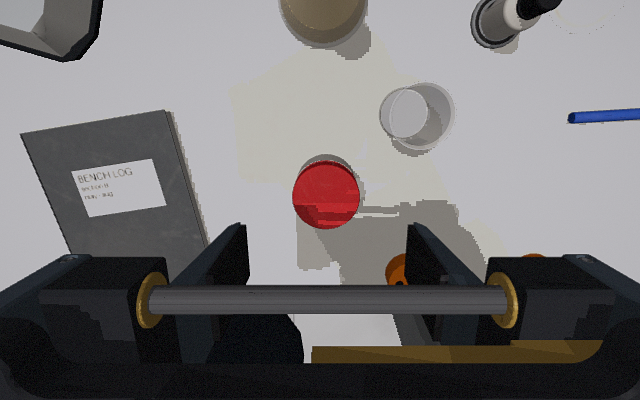

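View pics/top3.png

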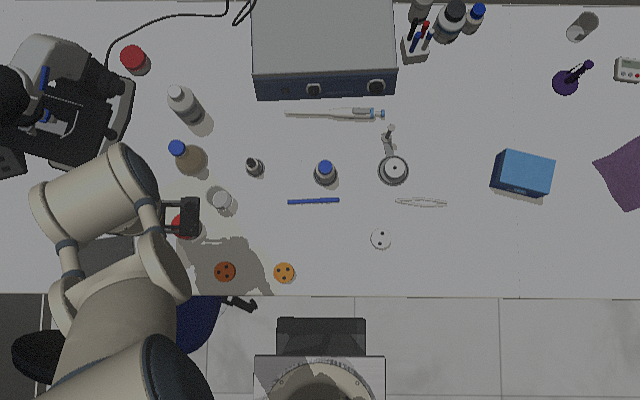

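The front red-lid jar is at (326,193) in the wrist view, and its height and diameter agree with the description. Both views put the stack about 1.5 mm off the pad centre, which is acceptable. Grasping the jar.

Emit:
step_arm([
  {"travel":[0.4,0.9,-45],"roll":0,"hand":1},
  {"travel":[0,0,-50],"roll":0,"hand":1},
  {"travel":[0,0,-30],"roll":0,"hand":1},
  {"travel":[0,0,-9],"roll":0,"hand":1},
  {"travel":[0,0,0],"roll":0,"hand":1},
  {"travel":[0,0,0],"roll":0,"hand":-1},
  {"travel":[0,0,0],"roll":0,"hand":-1},
  {"travel":[0,0,0],"roll":0,"hand":-1},
  {"travel":[0,0,0],"roll":0,"hand":-1},
], grip_force=12)

```text
clock: 28.58
ee_pos: [0.4589, 0.3275, 0.0316]
eef_rot: [-3.141, 0.0, -0.001]
ft_force: [-1.4, -0.4, 6.8]
width: 0.0617
```

Emit:
step_arm([
  {"travel":[0,0,25],"roll":0,"hand":-1},
  {"travel":[0,0,50],"roll":0,"hand":-1},
  {"travel":[0,-20,45],"roll":0,"hand":-1},
  {"travel":[10,-40,0],"roll":0,"hand":-1},
  {"travel":[10,-52,0],"roll":0,"hand":-1},
  {"travel":[10,-52,0],"roll":0,"hand":-1},
  {"travel":[10,-52,0],"roll":0,"hand":-1},
  {"travel":[20,-52,0],"roll":0,"hand":-1},
  {"travel":[20,-52,0],"roll":0,"hand":-1},
  {"travel":[20,-52,0],"roll":0,"hand":-1},
  {"travel":[20,-52,0],"roll":0,"hand":-1},
  {"travel":[15,-40,0],"roll":0,"hand":-1},
])

```text
clock: 30.08
ee_pos: [0.5942, -0.1389, 0.1511]
eef_rot: [3.141, -0.002, 0.0]
ft_force: [0.1, 0.5, -1.2]
width: 0.0617
```

Emit:
step_arm([
  {"travel":[10,-26,0],"roll":0,"hand":-1},
  {"travel":[6,-18,0],"roll":0,"hand":-1},
  {"travel":[0,0,-25],"roll":0,"hand":-1},
  {"travel":[0,0,-20],"roll":0,"hand":-1},
  {"travel":[0,0,0],"roll":0,"hand":-1},
  {"travel":[0,0,0],"roll":0,"hand":-1},
])

```text
clock: 30.82
ee_pos: [0.6101, -0.1805, 0.1069]
eef_rot: [3.141, 0.0, 0.001]
ft_force: [0.4, -0.6, -0.9]
width: 0.0617
```

```bash
python3 look.py wrist11
```

```text
[ 0.61007032 -0.1804862   0.10689335] 0.06169428371965897 30.825
```

View pics/wrist11.png

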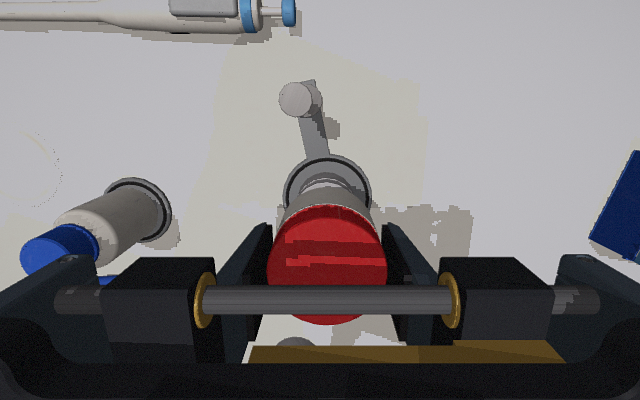

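The jar is upright and lined up over the stack. Lowering it.

Emit:
step_arm([
  {"travel":[-0.3,0,-15],"roll":0,"hand":-1},
  {"travel":[0,0,-12],"roll":0,"hand":-1},
  {"travel":[0,0,-5],"roll":0,"hand":-1},
  {"travel":[0,0,-2.5],"roll":0,"hand":-1},
  {"travel":[0,0,-1],"roll":0,"hand":-1},
  {"travel":[0,0,0],"roll":0,"hand":-1},
  {"travel":[0,0,0],"roll":0,"hand":-1},
])

```text
clock: 31.75
ee_pos: [0.6096, -0.1806, 0.0714]
eef_rot: [3.141, -0.0, 0.001]
ft_force: [-3.5, 1.7, 10.3]
width: 0.0616
```

Emit:
step_arm([
  {"travel":[0,0,0],"roll":0,"hand":0.45},
  {"travel":[0,0,0],"roll":0,"hand":0.7},
  {"travel":[0,0,0],"roll":0,"hand":0.9},
  {"travel":[0,0,0],"roll":0,"hand":0.9},
  {"travel":[0,0,40],"roll":0,"hand":0.9},
  {"travel":[0,0,55],"roll":0,"hand":0.9},
  {"travel":[-30,0,20],"roll":0,"hand":0.9},
  {"travel":[-50,0,0],"roll":0,"hand":0.9},
  {"travel":[-50,0,0],"roll":0,"hand":0.9},
  {"travel":[0,0,0],"roll":0,"hand":0.9},
  {"travel":[0,0,0],"roll":0,"hand":0.9},
])

```text
clock: 33.12
ee_pos: [0.48, -0.181, 0.1859]
eef_rot: [3.141, -0.001, 0.002]
ft_force: [0.2, -0.7, -0.4]
width: 0.0866
```

```bash
python3 look.py wrist12
```

```text
[ 0.48004811 -0.18095285  0.18594463] 0.08664816384623764 33.125
```

Emit:
step_arm([
  {"travel":[-10,-55,0],"roll":0,"hand":0.9},
  {"travel":[-10,-60,0],"roll":0,"hand":0.9},
  {"travel":[-10,-60,0],"roll":0,"hand":0.9},
  {"travel":[-10,-60,0],"roll":0,"hand":0.9},
  {"travel":[-10,-60,0],"roll":0,"hand":0.9},
  {"travel":[-10,-40,0],"roll":0,"hand":0.9},
  {"travel":[0,0,0],"roll":0,"hand":0.9},
  {"travel":[0,0,0],"roll":0,"hand":0.9},
])

```text
clock: 34.17
ee_pos: [0.42, -0.5154, 0.1851]
eef_rot: [-3.141, -0.0, 0.0]
ft_force: [0.5, 0.8, -0.4]
width: 0.0866
```

Run:
```python
from fit import *
im,d=capture("top"); save("top4.png",im[100:300,150:500].repeat(2,0).repeat(2,1)); np.savez("top4.npz",im=im,d=d)
sc,_=capture("scene"); save("scene4.png",cv2.resize(sc[120:300,180:420],None,fx=3,fy=3))
C=cam("top"); P=cloud(C,d);sm=cv2.medianBlur(P[...,2].astype(np.float32),3); g=cv2.cvtColor(im,cv2.COLOR_RGB2GRAY)
for n,c,h in (("jar",(.609,-.179),.1),("bot",(.598,-.0075),.1),("drop",(.6118,.1702),.08),("d18",(.4368,-.1458),.018)):
    m=(abs(sm-h)<.008)&(np.hypot(P[...,0]-c[0],P[...,1]-c[1])<.04); print(n,ring(C,m,h),np.median(P[...,2][m]))
m=(abs(sm-.1)<.01)&(np.hypot(P[...,0]-.693,P[...,1]+.162)<.02);print("post",np.median(P[...,2][m]))
print(state()["clock"],state()["ee_pos"])
```

```text
jar [(array([ 0.6082, -0.1783]), array([58.5, 60.2]), 71)] 0.09948674188113782
bot [(array([ 0.5976, -0.0065]), array([30.9, 31.7]), 38)] 0.09968873799834155
drop [(array([0.6113, 0.1713]), array([17.7, 19.2]), 20)] 0.07953749111059172
d18 [(array([ 0.4368, -0.1457]), array([47.2, 48. ]), 55)] 0.01781353372697181
post 0.09939371083754978
34.275 [ 0.42012923 -0.51474184  0.18545008]
```

View pics/top4.png

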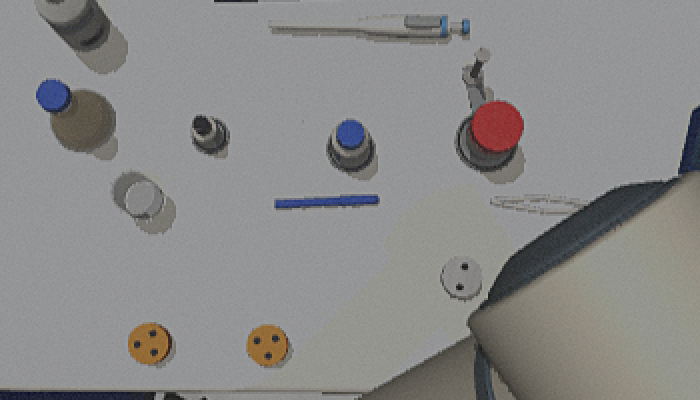

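View pics/scene4.png

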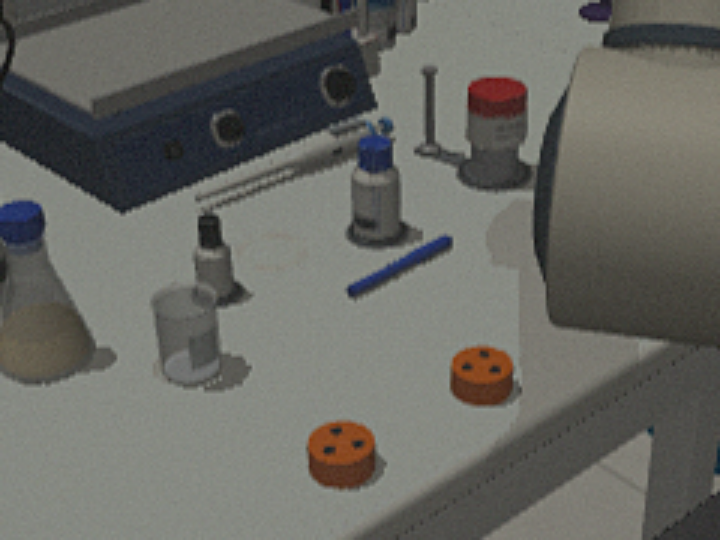

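View pics/wrist12.png

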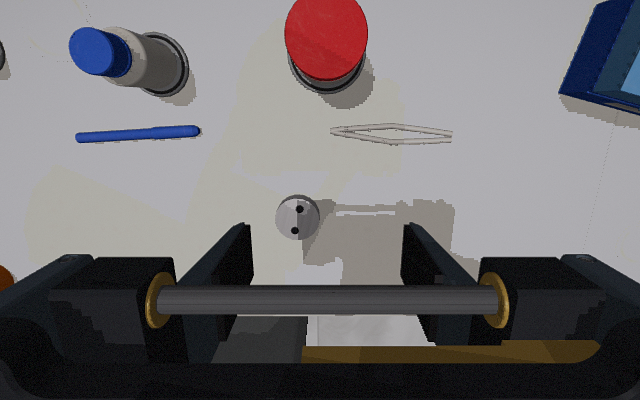

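All three containers stand upright on their pads. The lid measures 99.5 mm and the post 99.4 mm, so they are level, and disc 18 has not moved. Handing in.

```bash
python3 -c "
from rig import *
print(hand_in())"
```

```text
the job is handed in; nothing more can be done
None
```

The job is done and handed in at about 34 s, well inside the 115 s limit. No verdict is reported. I placed the dropper bottle first, then the screw-cap bottle, then discs 24 and 12 as the 36 mm stack, and the jar last.

- **Centring:** In the final top view the dropper is about 1.4 mm off its pad centre, the bottle about 1.1 mm and the jar about 1.8 mm. I re-gripped the stack once to centre it. Before the jar went on, the wrist camera put it 1.4 mm off centre and the top camera 1.8 mm, and I left it there. The jar is about 1 mm off the stack. Placed objects read about 1 mm to the +y side throughout, within the 2 mm calibration, so I did not correct for it.
- **Height:** The lid top measures 99.5 mm and the post top 99.4 mm.
- **Left alone:** Disc 18 has not moved and the look-alikes were not touched. Nothing tipped over, and the arm was clear of everything at hand-in.

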